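# Sniff the gas valve box seam for leaks

### The arm

A 7-joint arm with a two-finger parallel gripper is mounted at the origin on the work surface. World frame = base frame: x ahead of the robot, y to its left, z up, the work surface at z = 0. Lengths are in m, angles in rad, forces in N, time in s.
With the tool pointing down it reaches from about 0.425 to 0.875 m from the base axis. Payload 4.7 kg.
Tool frame: the origin (TCP) lies between the finger pads; the fingertips stand 14 mm ahead of it and the grasp point (between the pads) lies 5 mm behind it; z points along the fingers, y is the line along which they close (so a half turn about z gives the same grasp; the last joint's range is limited). The gripper opens to 87 mm and grips with 3 to 60 N. Pads are 19 mm wide; open, the fingers measure 117 mm over their backs; the gripper's body (75 mm by 190 mm) begins 51 mm behind the grasp point.
Start: joints at [1.218, 0.321, -0.07, 1.45, 0.023, 1.371, -0.057], TCP at [0.233, -0.607, 0.209] pointing down, gripper open.
Joint ranges: [-2.86, 2.86], [-0.3, 2.09], [-1.38, 1.24], [0.06, 2.45], [-1.56, 4.7], [0.09, 2.05], [-2.69, 2.69]. Speed limits (rad/s): [2.57, 2.57, 3.14, 3.14, 3.14, 3.14, 3.14].

### API

Orientations are given as a rotation vector (axis times angle).
In Python, from bench import get_state, get_image, camera_params, close_job gives the robot as it stands. The module is installed in compiled form; this text tells all that it offers.
- The arm moves only by the tool arm_command, never from a script. Its argument "motion" is a list of rows, each a list of 5 numbers: the finger opening in mm, from 0 to 87, then the shift along the tool's x, y, z in mm, then the turn about the tool's z in degrees. In form: [[gripper, x, y, z, spin], ...]. A call has 1 to 5 rows; each row is the pose to reach, as a shift and turn from the pose commanded when the call began, along the tool's axes at that moment; what a row does not reach only later rows make up. A row lasts 1/12 s, in which the tool goes at most 41.7 mm and 7.16 degrees, less where a joint would pass 70% of its speed; a pose out of reach is approached as far as the arm can. A call with a gripper value outside its range is refused whole. The fingers move at their own pace and stop on an object; "newtons" is the grip in N (left out, the last holds). Time passes only in rows, so rows that repeat a pose let the fingers close. It gives the time, the measured TCP pose, the force, the opening and the grip force at its end, in the units of the state.
- get_state(): the state, without advancing time (a new reading comes with each control period).
- get_image(name): name is "scene" or "top" or "wrist"; returns (picture, depth): 420x560x3 uint8, red, green, blue; 420x560 float32, m along the optical axis (not along the pixel's ray), 0 where there is no reading.
- camera_params(name): a dict with "intrinsics" (3x3 intrinsics, pixels), "extrinsics" (4x4, takes a point from camera to world coordinates). Camera axes: x right, y down, z forward; pixel columns grow to the right and rows downward; lengths in m; the calibration is good to about 2 mm. The wrist camera is an equidistant fisheye: a pixel r from the principal point sees the ray r / f radians off the axis. A picture is of the moment at which its call begins: read the wrist's pose just before it. camera_params takes no time and is no camera call; for the wrist camera it gives the pose at the moment of the call.
- close_job(): hands the job in; it is judged then, once.
The state is a dict: "time": time; "joint_positions": joint angles; "qd": joint speeds; "joint_torque": joint torques, N m; "position": TCP position; "tool_rot": TCP orientation; "ft_force": force on the tool from outside, world axes, zero at the start; "torque": the same for the moment, N m; "grip_width": opening from 0.0 (shut) to 1.0 (fully open); "grip_force": force on a finger pad.
Only numpy, scipy, OpenCV 4.12 (cv2) and the standard library are available. Lean on these libraries where they do the work, as an engineer would, in place of code of your own. Each camera call takes 0.05 s, during which the arm holds its last target. There are 200 camera calls.

### The job

Take the orange gas sniffer from its black cradle and check the black gasket seam of the yellow valve box: guide the green tip slowly, about 3 cm a second, along the seam from the blue dot, round the corner with the white dot, to the red dot, keeping it within about a centimetre of the seam without pressing on the box. Then lay the sniffer gently back in its cradle as it was, without letting it drop and without disturbing the other things on the table.

Things in the scene. Friction and masses are not known exactly. Their poses are not given: they have to be found in the camera images.
- sniffer: orange gas sniffer, rigid, 0.15 kg, lying level in the black cradle. Handle: bar 170 mm long (own x), 24 wide (own y), 26 thick (own z, up); origin at the handle's centre: grip it there from above, fingers closing along own y. A dark steel nose leaves the +x end and bends straight down to a green tip.
- sniffer_tip (a point): the lowest point of the green tip (12 mm thick, tapering to 6 mm): 125 mm ahead (own +x) of the handle's centre and 72 mm below it. Same axes as the sniffer.
- cradle: fixed black cradle, base 150 x 80 mm, origin at the centre of its underside, z up. The handle lies along own x, nose to +x, on two uprights (16 mm thick, at x = +-55 mm, 94 mm free between them for the fingers): its underside at 80 mm, its centre 93 mm above the table. Lips 10 mm high, 48 mm apart, flank the handle on each upright.
- valve_box: fixed yellow gas valve box, 140 (own x) x 170 (y) x 50 mm, origin under its centre, z up. Its grey cover, 85 x 115 x 6 mm, is sealed all round by a black gasket line 5 mm wide: the seam. White tap wheel and brass gauge on the cover reach 78 mm above the table; a yellow pipe leaves at own +y, to y 140. Blue dot (x -60, y 60 mm): start; white (-58, -73): corner; red (x 45, y -74 mm): end.
- seam0 (a point): point on the seam, 52 mm above the table: start, beside the blue dot. The stretch runs straight from seam0 to seam4 (120 mm, along the front edge of the cover), turns a right angle and runs straight to seam7 (90 mm).
- seam1 (a point): point on the seam, 52 mm above the table: on the front run, 30 mm on.
- seam2 (a point): point on the seam, 52 mm above the table: middle of the front run.
- seam3 (a point): point on the seam, 52 mm above the table: on the front run, 90 mm on.
- seam4 (a point): point on the seam, 52 mm above the table: the corner, beside the white dot.
- seam5 (a point): point on the seam, 52 mm above the table: on the side run, 30 mm past the corner.
- seam6 (a point): point on the seam, 52 mm above the table: on the side run, 60 mm past the corner.
- seam7 (a point): point on the seam, 52 mm above the table: end, beside the red dot.
- wrench: loose spanner lying flat; bystander.
- union: loose brass pipe union, 38 mm wide, 36 mm tall; bystander.
- sauce: loose amber sauce bottle, 64 mm wide, 170 mm tall; bystander.
- bowl: loose white bowl, 110 mm wide, 50 mm tall; bystander.
- jar: loose glass jar, 70 mm wide, 90 mm tall; bystander.
- brush: loose brush lying flat; bystander.
There are look-alikes about, which are no part of the job. What is meant by the sniffer is not pink, and is the larger of those in its own colour. What is shaped like the cradle but purple is not meant.

How it is judged:
On the way, in this order (a step that is already met when the one before it is completed fails the run):
1. the tip passes slowly within 12 mm of seam0 (start, beside the blue dot), staying there for 0.2 s (distance between sniffer_tip and seam0 below 0.012 m), for 0.2 s.
2. the tip passes slowly within 12 mm of seam1 (on the front run, 30 mm on), staying there for 0.2 s (distance between sniffer_tip and seam1 below 0.012 m), for 0.2 s.
3. the tip passes slowly within 12 mm of seam2 (middle of the front run), staying there for 0.2 s (distance between sniffer_tip and seam2 below 0.012 m), for 0.2 s.
4. the tip passes slowly within 12 mm of seam3 (on the front run, 90 mm on), staying there for 0.2 s (distance between sniffer_tip and seam3 below 0.012 m), for 0.2 s.
5. the tip passes slowly within 12 mm of seam4 (the corner, beside the white dot), staying there for 0.2 s (distance between sniffer_tip and seam4 below 0.012 m), for 0.2 s.
6. the tip passes slowly within 12 mm of seam5 (on the side run, 30 mm past the corner), staying there for 0.2 s (distance between sniffer_tip and seam5 below 0.012 m), for 0.2 s.
7. the tip passes slowly within 12 mm of seam6 (on the side run, 60 mm past the corner), staying there for 0.2 s (distance between sniffer_tip and seam6 below 0.012 m), for 0.2 s.
8. the tip passes slowly within 12 mm of seam7 (end, beside the red dot), staying there for 0.2 s (distance between sniffer_tip and seam7 below 0.012 m), for 0.2 s.
At the end, for the whole second after the job is handed in: The sniffer is released and at rest in the cradle as it was: nose to the cradle's +x, handle's centre within 22 mm along and 20 mm across of the cradle's centre, at its resting height within 6 mm, level, and in line with the cradle within 0.25 rad (x of sniffer in the frame of cradle between -0.022 and 0.022 m and y of sniffer in the frame of cradle between -0.02 and 0.02 m and z of sniffer in the frame of cradle between 0.087 and 0.099 m and x of sniffer_tip in the frame of cradle above 0.09 m and angle between the x axis of sniffer and the x axis of cradle, either way round below 0.25 rad and angle between sniffer's own z axis and vertical below 0.12 rad and linear speed of sniffer below 0.02 m/s); the robot touches nothing.
It fails at once if the sniffer presses on the valve box with more than 15 N (contact force between sniffer and valve_box above 15 N).
It fails at once if the sniffer is dropped: moving faster than 0.5 m/s with no finger on it (a fall of over about 12 mm) (contact force between sniffer and the fingers below 0.05 N and linear speed of sniffer above 0.5 m/s).
It fails at once if a bystander is moved by more than 30 mm (distance of any of wrench, union, sauce, bowl, jar, brush from where it was at the start of the episode above 0.03 m).
It also fails if it takes over 64 s, if anything falls off the work surface, if the arm or the gripper's body presses on something with over 40 N, if the wrist force passes 120 N, or if a joint passes its speed limit or range.

## Working session

There is one attempt and no reset: what is moved stays moved. The work goes in short steps, Python scripts to look and compute and a tool call to move; the robot and the scene stay as the last step left them, time stands still between calls to the robot, and variables do not carry over. Pictures are saved under pics/ and viewed, at most 10 in all, crops included, and the job is handed in when it is done.

Besides the shell and the picture viewer there is one more tool, called after "Request:" as name(argument=value, ...), one argument or row to a line, values as JSON. arm_command: Moves the arm, as the interface text tells. Its arguments: {"type":"object","properties":{"motion":{"type":"array"},"newtons":{"type":"number"}},"required":["motion"]}

```bash
mkdir -p pics; cat > h.py <<'E'
import numpy as np, cv2
from bench import *
from scipy.spatial.transform import Rotation as R
def snap(n,f):
    im,d=get_image(n); p=camera_params(n); cv2.imwrite(f'pics/{f}.png',im[:,:,::-1]); np.savez(f'pics/{f}.npz',im=im,d=d,K=p['intrinsics'],T=p['extrinsics']); return im,d,p
def pts(z):  # world point per pixel from depth
    K,T,d=z['K'],z['T'],z['d']; v,u=np.indices(d.shape)
    c=np.stack([(u-K[0,2])/K[0,0]*d,(v-K[1,2])/K[1,1]*d,d],-1); return c@T[:3,:3].T+T[:3,3]
def ray(z,u,v,h):
    K,T=z['K'],z['T']; r=T[:3,:3]@np.array([(u-K[0,2])/K[0,0],(v-K[1,2])/K[1,1],1]); o=T[:3,3]; return o+r*(h-o[2])/r[2]
E
python3 - <<'E'
from h import *
for n in('top','scene'):
    im,d,p=snap(n,n+'0'); print(n,p)
s=get_state(); print(s); print(R.from_rotvec(s['tool_rot']).as_matrix().round(3))
E
```

```text
top {'intrinsics': array([[451.77730576,   0.        , 269.44818415],
       [  0.        , 451.77730576, 209.24561185],
       [  0.        ,   0.        ,   1.        ]]), 'extrinsics': array([[ 2.91602518e-02, -9.86247107e-01,  1.62684737e-01,
         3.05618520e-01],
       [-9.99564857e-01, -2.94952604e-02,  3.56196186e-04,
        -1.69684775e-02],
       [ 4.44713121e-03, -1.62624332e-01, -9.86678037e-01,
         1.45326438e+00],
       [ 0.00000000e+00,  0.00000000e+00,  0.00000000e+00,
         1.00000000e+00]])}
scene {'intrinsics': array([[429.27418507,   0.        , 277.97561246],
       [  0.        , 429.27418507, 209.90424989],
       [  0.        ,   0.        ,   1.        ]]), 'extrinsics': array([[ 0.7478146 ,  0.44768046, -0.49026067,  1.06631688],
       [ 0.66366254, -0.4840111 ,  0.57033787, -0.64895725],
       [ 0.01803751, -0.75187463, -0.65905932,  0.78736562],
       [ 0.        ,  0.        ,  0.        ,  1.        ]])}
{'time': 0.1, 'joint_positions': array([ 1.21809216,  0.32175727, -0.0700665 ,  1.45153852,  0.02263507,
        1.37078517, -0.05689871]), 'qd': array([-7.41976690e-04, -3.78598542e-04,  8.13496396e-05, -3.13016510e-03,
        4.88740079e-04, -3.34443839e-05, -4.60366659e-04]), 'joint_torque': array([ 1.33320050e-04, -4.92570555e+01, -4.05267393e-01, -3.13399494e+01,
       -6.41032867e-02,  3.94491095e-02,  9.64268384e-05]), 'position': array([ 0.2328615 , -0.60631463,  0.20797258]), 'tool_rot': array([-3.08728232e+00, -5.72678640e-01,  6.89241713e-04]), 'ft_force': array([ 0.15578306, -0.84183257, -0.90331123]), 'torque': array([-0.03791957,  0.06173235,  0.03676343]), 'grip_force': 0.0, 'grip_width': 1.000358482393967}
[[ 0.933  0.359 -0.001]
 [ 0.359 -0.933  0.002]
 [-0.    -0.002 -1.   ]]
```

View pics/top0.png

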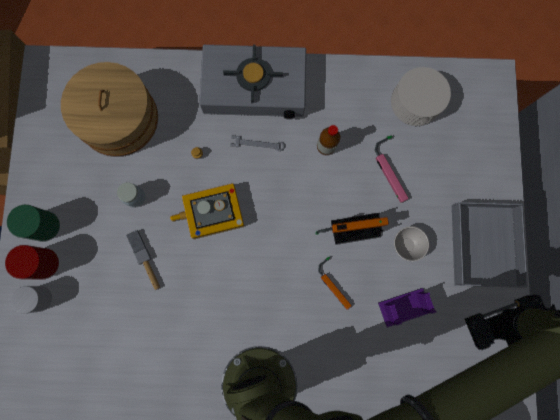

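View pics/scene0.png

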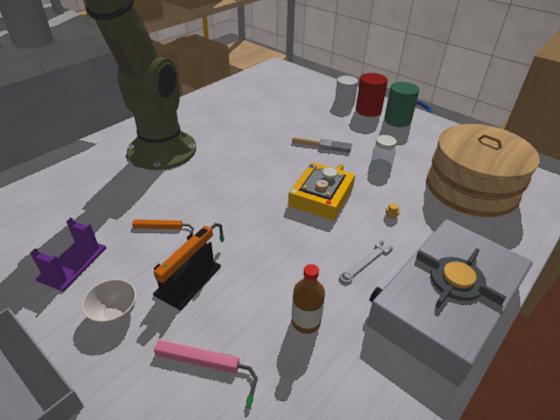

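The top view shows three sniffer-like things: orange in the black cradle at (360,227), a smaller orange one loose at (337,290) and a pink one at (392,177). The first fits: it is orange, the larger of the two, and lies in the black cradle. The purple cradle at (406,307) is a decoy. The valve box is at (212,211), with the blue dot at (197,233), the white dot about (237,228) and the red dot at (233,190).

```bash
cat > m.py <<'E'
from h import *
for n in('top0','scene0'):
    z=np.load(f'pics/{n}.npz'); P=pts(z); hsv=cv2.cvtColor(z['im'],cv2.COLOR_RGB2HSV); H,S,V=hsv[...,0].astype(int),hsv[...,1],hsv[...,2]
    h=P[...,2]
    m=((H>5)&(H<17)&(S>180)&(V>90)&(h>0.085)&(h<0.125)&(P[...,0]<.65)&(abs(P[...,1])<.5)).astype(np.uint8)
    k,l,st,c=cv2.connectedComponentsWithStats(m); 
    for i in range(1,k):
        if st[i,4]>60: 
            q=P[l==i]; t=q[q[:,2]>0.1]; r=cv2.minAreaRect(t[:,:2].astype(np.float32)*1000); print(n,'handle',st[i],r,cv2.boxPoints(r).round(),np.median(t[:,2]))
    m=((H>17)&(H<32)&(S>180)&(V>90)&(h>0.042)&(h<0.058)&(P[...,0]<.75)).astype(np.uint8)
    k,l,st,c=cv2.connectedComponentsWithStats(m)
    for i in range(1,k):
        if st[i,4]>150:
            q=P[l==i]; r=cv2.minAreaRect(q[:,:2].astype(np.float32)*1000); print(n,'box',st[i],r,cv2.boxPoints(r).round(),np.median(q[:,2]))
            x,y,w,hh=st[i,:4]; sub=np.zeros_like(m); sub[y:y+hh,x:x+w]=1
            for nm,mm in(('blue',(H>100)&(H<130)&(S>150)),('red',((H<5)|(H>172))&(S>170)),('white',(S<45)&(V>165))):
                kk,ll,ss,cc=cv2.connectedComponentsWithStats((mm&(sub>0)&(h<.06)).astype(np.uint8))
                for j in range(1,kk):
                    if ss[j,4]>3: print(nm,ss[j,4],cc[j].round(1),(ray(z,*cc[j],.051)*1000).round())
    g=((H>40)&(H<90)&(S>100)&(V>40)&(h<.12)).astype(np.uint8); k,l,st,c=cv2.connectedComponentsWithStats(g)
    for i in range(1,k):
        if 4<st[i,4]<150: print('green',st[i,4],c[i].round(1),(P[l==i].mean(0)*1000).round())
    if n=='top0':
        a=cv2.resize(z['im'][165:255,165:255],(400,400),interpolation=2); b=cv2.resize(z['im'][190:280,310:400],(400,400),interpolation=2)
        cv2.imwrite('pics/crop.png',np.hstack([a,b])[:,:,::-1])
E
python3 m.py
```

```text
top0 handle [346 218  42  12 289] ((493.26971435546875, -311.01214599609375), (21.656932830810547, 126.65898132324219), 9.832273483276367) [[ 472. -250.]
 [ 493. -375.]
 [ 515. -372.]
 [ 493. -247.]] 0.10511744782345955
top0 box [183 184  52  54 526] ((529.225830078125, 165.03587341308594), (137.13816833496094, 167.23126220703125), 15.73180866241455) [[441. 227.]
 [486.  66.]
 [618. 103.]
 [573. 264.]] 0.049203280395267446
blue 11 [197.5 232.4] [457. 206.  51.]
red 6 [231.2 190.3] [594. 106.  51.]
top0 box [198 191  45  45 438] ((520.7841186523438, 147.08346557617188), (112.80892181396484, 138.59683227539062), 15.609654426574707) [[448. 199.]
 [485.  65.]
 [594.  96.]
 [556. 229.]] 0.04962181323262871
blue 5 [198.4 232.2] [458. 203.  51.]
green 13 [389. 137.] [ 797. -405.   16.]
green 7 [327.6 258.1] [ 391. -206.   12.]
scene0 handle [154 226  58  56 820] ((492.8554382324219, -293.6917419433594), (23.37761878967285, 168.16177368164062), 9.204583168029785) [[ 468. -213.]
 [ 495. -379.]
 [ 518. -375.]
 [ 491. -209.]] 0.10483526097140827
scene0 box [289 167  66  42 765] ((532.7373657226562, 162.34259033203125), (136.1790008544922, 174.79371643066406), 15.629312515258789) [[444. 228.]
 [491.  60.]
 [622.  97.]
 [575. 265.]] 0.0490992239951612
red 9 [328.3 201.9] [596. 104.  51.]
white 227 [294.7 174.8] [452. 135.  51.]
white 52 [349.7 169. ] [552. 267.  51.]
white 117 [351.1 200.8] [638. 149.  51.]
white 11 [293.6 190.9] [498.  77.  51.]
green 7 [415.7  96.6] [517. 710. 109.]
green 10 [413.3 106.6] [517. 710.  71.]
green 6 [387.3 107.2] [440. 668.  57.]
green 10 [385.7 115.2] [440. 667.  25.]
green 13 [410.8 116. ] [517. 709.  34.]
green 14 [221.6 238.4] [ 475. -171.   34.]
green 7 [164.6 265.1] [ 502. -351.  107.]
green 51 [249.2 400.2] [ 800. -407.   15.]
```

View pics/crop.png

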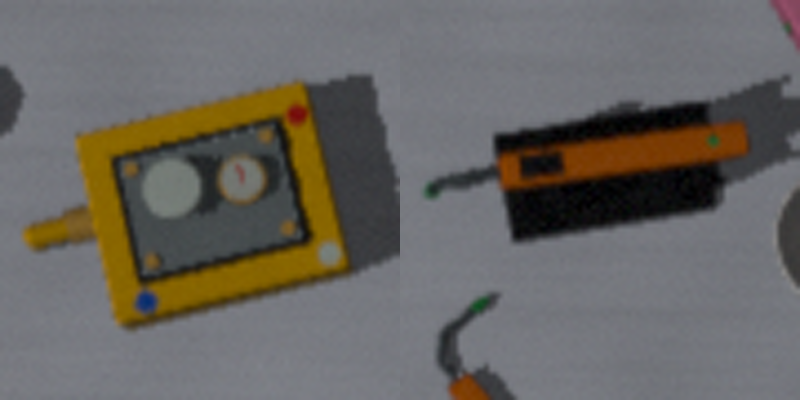

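The crop confirms the target. The big orange sniffer (handle 168 mm measured) lies in the black cradle with its nose to +y. Its centre is about (493,-294), axis at 98.9°, and the tip was measured at (475,-171,34). The dots fit the box at centre (531.5,163.5) and yaw 15.6° within 3 mm, so the arm can move.

```bash
cat > g.py <<'E'
import sys
from h import *
# usage: g.py x y z yaw : remaining move in tool axes (mm, deg), yaw = world angle of tool x
s=get_state(); M=R.from_rotvec(s['tool_rot']).as_matrix(); p=s['position']*1000
t=np.array([float(a) for a in sys.argv[1:4]]); yaw=np.degrees(np.arctan2(M[1,0],M[0,0]))
print(s['time'],p.round(1),'yaw',yaw.round(2),'move',(M.T@(t-p)).round(1),'spin',round(yaw-float(sys.argv[4]),2),'F',s['ft_force'].round(1),'grip',s['grip_width'],s['grip_force'])
E
```

Request:
arm_command(
  motion=[
    [87,25,-14,0,-7],
    [87,50,-28,0,-14],
    [87,75,-42,0,-21],
    [87,100,-56,0,-28],
    [87,130,-72,0,-35],
  ],
  newtons=25,
)

```text
time: 0.52
position: [0.3281, -0.4925, 0.2084]
tool_rot: [-2.77, -1.481, 0.002]
ft_force: [-0.0, 0.1, 0.2]
grip_width: 1.001
grip_force: 0.0
```

```bash
python3 g.py 493 -294 190 98.9
```

```text
0.5167 [ 328.1 -492.5  208.4] yaw 56.25 move [256.7  26.9  18.2] spin -42.65 F [-0.   0.1  0.2] grip 1.0010873851466713 0.0
```

Request:
arm_command(
  motion=[
    [87,30,3,0,-7],
    [87,60,6,0,-14],
    [87,90,9,0,-21],
    [87,125,12,0,-28],
    [87,160,16,0,-35],
  ],
)

```text
time: 0.93
position: [0.4315, -0.368, 0.2086]
tool_rot: [-2.195, -2.246, 0.001]
ft_force: [1.3, -0.3, -0.5]
grip_width: 0.997
grip_force: 0.0
```

```bash
python3 g.py 493 -294 190 98.9
```

```text
0.9333 [ 431.5 -368.   208.6] yaw 91.31 move [72.5 63.2 18.5] spin -7.59 F [ 1.3 -0.3 -0.5] grip 0.9967425779801581 0.0
```

Request:
arm_command(
  motion=[
    [87,25,22,6,-3],
    [87,50,44,12,-6],
    [87,73,63,18,-7.6],
    [87,73,63,18,-7.6],
    [87,73,63,18,-7.6],
  ],
)

```text
time: 1.35
position: [0.4939, -0.2926, 0.1902]
tool_rot: [-2.042, -2.386, -0.0]
ft_force: [-0.3, -0.4, -0.2]
grip_width: 1.0
grip_force: 0.0
```

```bash
python3 g.py 493 -294 88 98.9; python3 - <<'E'
from h import *
snap('wrist','w1')
E
```

```text
1.35 [ 493.9 -292.6  190.2] yaw 98.88 move [ -1.4  -1.  102.2] spin -0.02 F [-0.3 -0.4 -0.2] grip 1.0002278170211876 0.0
```

View pics/w1.png

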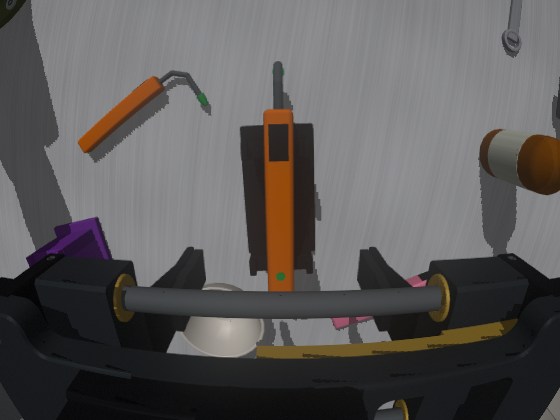

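The wrist view shows the handle upright in the picture at column 280. That is centred between the fingers (185 and 378), and the cradle uprights and bowl are clear. I'll descend.

Request:
arm_command(
  motion=[
    [87,-1,-1,25,0],
    [87,-1,-1,50,0],
    [87,-1,-1,75,0],
    [87,-1,-1,92,0],
    [87,-1,-1,102,0],
  ],
)

```text
time: 1.82
position: [0.4895, -0.2977, 0.0864]
tool_rot: [-2.05, -2.376, 0.002]
ft_force: [-0.6, -0.4, -0.6]
grip_width: 1.002
grip_force: 0.0
```

Request:
arm_command(
  motion=[
    [60,0,0,0,0],
    [40,0,0,0,0],
    [20,0,0,0,0],
    [0,0,0,0,0],
    [0,0,0,0,0],
  ],
  newtons=25,
)

```text
time: 2.23
position: [0.493, -0.2969, 0.0903]
tool_rot: [2.047, 2.38, 0.0]
ft_force: [0.5, 0.1, 0.6]
grip_width: 0.704
grip_force: 0.0
```

Request:
arm_command(
  motion=[
    [0,0,0,0,0],
    [0,0,0,0,0],
    [0,0,0,0,0],
    [0,0,0,0,0],
  ],
)

```text
time: 2.57
position: [0.4922, -0.2962, 0.0891]
tool_rot: [2.048, 2.382, -0.0]
ft_force: [0.1, -0.1, -0.2]
grip_width: 0.4
grip_force: 0.0
```

```bash
python3 g.py 493 -294 88 98.9
```

```text
2.5667 [ 492.2 -296.2   89.1] yaw 98.62 move [2.1 1.1 1.1] spin -0.28 F [ 0.1 -0.1 -0.2] grip 0.3995171733381534 0.0
```

Request:
arm_command(
  motion=[
    [0,0,0,0,0],
    [0,0,0,0,0],
    [0,0,0,0,0],
    [0,0,0,0,0],
    [0,0,0,0,0],
  ],
)

```text
time: 2.98
position: [0.4924, -0.2962, 0.089]
tool_rot: [2.048, 2.382, 0.0]
ft_force: [0.9, -0.6, 0.1]
grip_width: 0.27
grip_force: 25.0
```

```bash
python3 g.py 493 -294 88 98.9
```

```text
2.9833 [ 492.4 -296.2   89. ] yaw 98.62 move [2.1 0.9 1. ] spin -0.28 F [ 0.9 -0.6  0.1] grip 0.27039346957249566 24.95685875415802
```

Request:
arm_command(
  motion=[
    [0,0,0,-4,0],
    [0,0,0,-12,0],
    [0,0,0,-25,0],
    [0,0,0,-40,0],
    [0,0,0,-55,0],
  ],
  newtons=35,
)

```text
time: 3.4
position: [0.4921, -0.2963, 0.1455]
tool_rot: [2.048, 2.382, -0.0]
ft_force: [0.0, -0.5, -1.6]
grip_width: 0.266
grip_force: 35.0
```

Request:
arm_command(
  motion=[
    [0,0,0,-10,0],
    [0,0,0,-20,0],
    [0,0,0,-25,0],
    [0,0,0,-25,0],
    [0,0,0,-25,0],
  ],
)

```text
time: 3.82
position: [0.492, -0.2962, 0.1689]
tool_rot: [-2.048, -2.382, 0.0]
ft_force: [-0.5, 0.6, -1.4]
grip_width: 0.265
grip_force: 35.0
```

```bash
python3 - <<'E'
from h import *
s=get_state();print(s['position'],s['grip_force'],s['grip_width'])
snap('scene','s2');snap('wrist','w2');snap('top','t2')
ims=[cv2.imread(f'pics/{n}.png') for n in('s2','w2')]
cv2.imwrite('pics/c2.png',np.hstack([ims[0][100:400,100:500],ims[1][0:300,80:480]]))
for n in('s2','t2'):
    z=np.load(f'pics/{n}.npz');P=pts(z);hsv=cv2.cvtColor(z['im'],cv2.COLOR_RGB2HSV);H,S,V=[hsv[...,i].astype(int) for i in range(3)]
    g=((H>40)&(H<90)&(S>100)&(V>40)).astype(np.uint8);k,l,st,c=cv2.connectedComponentsWithStats(g)
    for i in range(1,k):
        q=np.median(P[l==i],0)
        if st[i,4]>3 and q[1]<.1: print(n,st[i,4],c[i].round(1),(q*1000).round())
    m=(H>5)&(H<17)&(S>180)&(V>90)&(P[...,2]>.15)&(P[...,2]<.22)&(P[...,0]<.65)&(P[...,1]<0)
    q=P[m];
    if len(q)>20:
        w=q-q.mean(0);u=np.linalg.svd(w)[2][0];print('handle',len(q),q.mean(0).round(3),u.round(3))
E
```

```text
[ 0.49204803 -0.29621528  0.16885331] 34.95179057121277 0.265407281336804
s2 16 [219.6 214.6] [ 475. -172.  114.]
s2 8 [157.8 237.8] [ 501. -352.  187.]
s2 51 [249.2 400.4] [ 801. -407.   15.]
handle 580 [ 0.504 -0.335  0.179] [ 0.164 -0.986  0.002]
t2 11 [389.1 136.8] [ 798. -406.   17.]
t2 4 [319.  229.5] [ 468. -164.  129.]
t2 7 [327.6 258.1] [ 392. -207.   14.]
handle 148 [ 0.482 -0.248  0.184] [-0.187  0.982 -0.028]
```

View pics/c2.png

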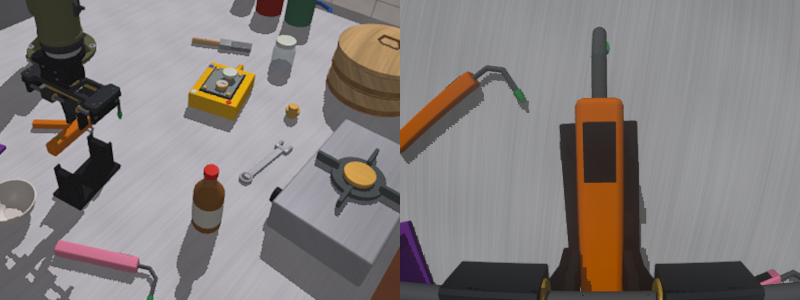

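It is lifted level: the tip rose 80 mm, exactly with the lift, and the wrist view shows it straight. Offset from TCP to tip is about (-19,+125,-68). Next I travel to above seam0.

Request:
arm_command(
  motion=[
    [0,15,2,0,0],
    [0,45,6,0,0],
    [0,80,11,0,0],
    [0,115,17,0,0],
    [0,150,23,0,0],
  ],
)

```text
time: 4.38
position: [0.4917, -0.1416, 0.1684]
tool_rot: [-2.047, -2.381, 0.0]
ft_force: [1.3, 0.9, -1.0]
grip_width: 0.265
grip_force: 35.0
```

Request:
arm_command(
  motion=[
    [0,35,5,0,0],
    [0,70,10,0,0],
    [0,105,16,0,0],
    [0,140,21,0,0],
    [0,170,26,0,0],
  ],
)

```text
time: 4.8
position: [0.4913, 0.0314, 0.1687]
tool_rot: [-2.045, -2.384, 0.001]
ft_force: [-0.3, 0.0, -2.0]
grip_width: 0.262
grip_force: 35.0
```

Request:
arm_command(
  motion=[
    [0,20,3,0,0],
    [0,40,5,0,0],
    [0,55,7,0,0],
    [0,55,7,0,0],
    [0,55,7,0,0],
  ],
)

```text
time: 5.22
position: [0.4904, 0.0842, 0.1686]
tool_rot: [-2.044, -2.385, 0.001]
ft_force: [0.3, -0.4, -1.8]
grip_width: 0.265
grip_force: 35.0
```

```bash
cat > t.py <<'E'
from h import *
import sys
f=sys.argv[1]; s=get_state(); p=s['position']*1000; M=R.from_rotvec(s['tool_rot']).as_matrix(); print(p.round(1),np.degrees(np.arctan2(M[1,0],M[0,0])),s['ft_force'])
snap('scene',f); z=np.load(f'pics/{f}.npz');P=pts(z)*1000;hsv=cv2.cvtColor(z['im'],cv2.COLOR_RGB2HSV);H,S,V=[hsv[...,i].astype(int) for i in range(3)]
g=((H>40)&(H<90)&(S>100)&(V>40)).astype(np.uint8);k,l,st,c=cv2.connectedComponentsWithStats(g)
for i in range(1,k):
    q=np.median(P[l==i],0)
    if st[i,4]>3 and abs(q[0]-p[0])<60 and 80<q[1]-p[1]<180: print('green',st[i],q.round(1),'low',P[l==i][:,2].min().round(1))
E
python3 t.py s3; python3 g.py 491 84 140 98.62
```

```text
[490.4  84.2 168.6] 98.79241430108073 [ 0.34140653 -0.4164195  -1.79228633]
green [316 148   4   5  12] [471.1 208.2 111. ] low -1.6
5.2667 [490.7  82.8 168.6] yaw 98.66 move [ 1.2  0.5 28.6] spin 0.04 F [ 1.3 -0.8 -1.3] grip 0.2650454805434612 34.95163857936859
```

Request:
arm_command(
  motion=[
    [0,0,1,10,0],
    [0,0,1,20,0],
    [0,0,1,30,0],
    [0,0,1,37,0],
    [0,0,1,40,0],
  ],
)

```text
time: 5.68
position: [0.4911, 0.0824, 0.1268]
tool_rot: [-2.048, -2.379, 0.003]
ft_force: [-0.0, -0.3, -2.4]
grip_width: 0.261
grip_force: 35.0
```

```bash
python3 t.py s4; python3 - <<'E'
from h import *
snap('top','t4'); a=cv2.imread('pics/s4.png')[130:220,270:360]; b=cv2.imread('pics/t4.png')[165:255,165:255]
cv2.imwrite('pics/c4.png',np.hstack([cv2.resize(i,(400,400),interpolation=cv2.INTER_CUBIC) for i in(a,b)]))
E
python3 g.py 491 84 125 98.62
```

```text
[491.1  82.4 126.8] 98.57432441972311 [-0.01564761 -0.25025255 -2.36612574]
green [315 160   3   5  11] [472.7 206.6  71.3] low 60.5
5.7833 [491.6  82.8 127.8] yaw 98.6 move [ 1.3 -0.4  2.8] spin -0.02 F [-1.1 -0.  -1. ] grip 0.2662279990469008 34.95189428329468
```

View pics/c4.png

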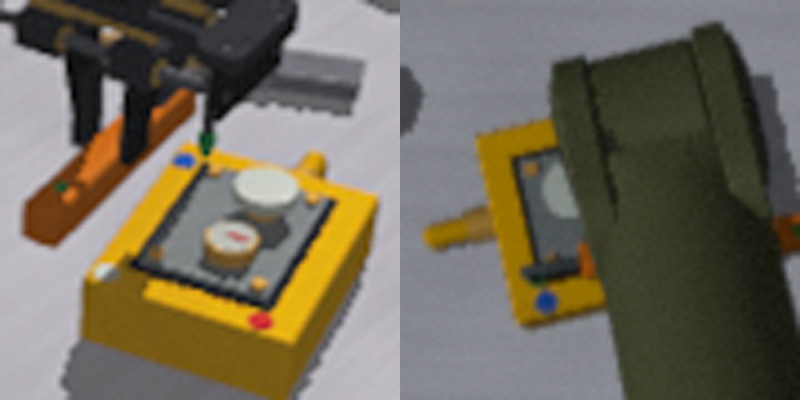

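The scene crop shows the green tip at (205,155), just above the seam corner beside the blue dot at (208,165). I'll lower 3 mm, dwell, then start the front run.

Request:
arm_command(
  motion=[
    [0,1,0,1,0],
    [0,1,0,2,0],
    [0,1,0,3,0],
    [0,1,0,3,0],
    [0,1,0,3,0],
  ],
)

```text
time: 6.2
position: [0.4923, 0.084, 0.1261]
tool_rot: [2.048, 2.382, 0.0]
ft_force: [-0.2, -0.1, -2.7]
grip_width: 0.267
grip_force: 35.0
```

Request:
arm_command(
  motion=[
    [0,-2,0.2,0,0],
    [0,-4.5,0.5,0,0],
    [0,-7,0.8,0,0],
    [0,-9.5,1.1,0,0],
    [0,-12,1.5,0,0],
  ],
)

```text
time: 6.62
position: [0.4956, 0.0719, 0.1259]
tool_rot: [2.049, 2.382, -0.0]
ft_force: [-0.1, 0.2, -1.5]
grip_width: 0.266
grip_force: 35.0
```

```bash
python3 g.py 523.4 -31.4 125 98.62
```

```text
6.6167 [495.6  71.9 125.9] yaw 98.6 move [-106.3   12.1    0.9] spin -0.02 F [-0.1  0.2 -1.5] grip 0.2655299427166611 34.95196223258972
```

Request:
arm_command(
  motion=[
    [0,-3,0.3,0,0],
    [0,-6,0.7,0,0],
    [0,-9,1,0,0],
    [0,-12,1.4,0,0],
    [0,-15,1.7,0,0],
  ],
)

```text
time: 7.03
position: [0.4995, 0.0575, 0.1259]
tool_rot: [2.048, 2.382, -0.0]
ft_force: [1.1, -0.1, -1.7]
grip_width: 0.265
grip_force: 35.0
```

Request:
arm_command(
  motion=[
    [0,-3,0.3,0,0],
    [0,-6,0.7,0,0],
    [0,-9,1,0,0],
    [0,-12,1.4,0,0],
    [0,-15,1.7,0,0],
  ],
)

```text
time: 7.45
position: [0.5034, 0.043, 0.1259]
tool_rot: [2.048, 2.382, -0.0]
ft_force: [-0.4, 0.6, -2.5]
grip_width: 0.265
grip_force: 35.0
```

Request:
arm_command(
  motion=[
    [0,-3,0.3,0,0],
    [0,-6,0.7,0,0],
    [0,-9,1,0,0],
    [0,-12,1.4,0,0],
    [0,-15,1.7,0,0],
  ],
)

```text
time: 7.87
position: [0.5073, 0.0284, 0.1259]
tool_rot: [2.048, 2.382, -0.0]
ft_force: [-0.0, 0.7, -2.4]
grip_width: 0.267
grip_force: 35.0
```

Request:
arm_command(
  motion=[
    [0,-3,0.3,0,0],
    [0,-6,0.7,0,0],
    [0,-9,1,0,0],
    [0,-12,1.4,0,0],
    [0,-15,1.7,0,0],
  ],
)

```text
time: 8.28
position: [0.5113, 0.0138, 0.1259]
tool_rot: [2.048, 2.382, -0.0]
ft_force: [-0.0, -0.2, -1.3]
grip_width: 0.265
grip_force: 35.0
```

```bash
python3 t.py s5; python3 g.py 523.4 -31.4 125 98.62
```

```text
[511.3  13.8 125.9] 98.61829013631527 [-0.02300859 -0.16466033 -1.29796522]
green [306 172   3   7  15] [493.  138.9  70. ] low 51.9
8.3333 [511.4  13.  125.9] yaw 98.57 move [-45.7   5.2   0.9] spin -0.05 F [ 0.7 -0.9 -1. ] grip 0.2676506674094061 34.95152950286865
```

Request:
arm_command(
  motion=[
    [0,-3,0.3,0,0],
    [0,-6,0.7,0,0],
    [0,-9,1,0,0],
    [0,-12,1.4,0,0],
    [0,-15,1.7,0,0],
  ],
)

```text
time: 8.75
position: [0.5152, -0.0008, 0.1259]
tool_rot: [2.048, 2.382, -0.0]
ft_force: [-0.7, -0.2, -1.9]
grip_width: 0.266
grip_force: 35.0
```

Request:
arm_command(
  motion=[
    [0,-3,0.3,0,0],
    [0,-6,0.7,0,0],
    [0,-9,1,0,0],
    [0,-12,1.4,0,0],
    [0,-15,1.7,0,0],
  ],
)

```text
time: 9.17
position: [0.5191, -0.0154, 0.1259]
tool_rot: [2.048, 2.382, -0.0]
ft_force: [-0.8, -1.3, -1.7]
grip_width: 0.263
grip_force: 35.0
```

Request:
arm_command(
  motion=[
    [0,-3,0.3,0,0],
    [0,-6,0.7,0,0],
    [0,-9,1,0,0],
    [0,-12,1.4,0,0],
    [0,-15,1.7,0,0],
  ],
)

```text
time: 9.58
position: [0.5231, -0.0299, 0.1259]
tool_rot: [2.048, 2.382, -0.0]
ft_force: [-0.6, -0.1, -2.4]
grip_width: 0.267
grip_force: 35.0
```

Request:
arm_command(
  motion=[
    [0,-0.5,0,0,0],
    [0,-0.5,0,0,0],
    [0,-0.5,0,0,0],
  ],
)

```text
time: 9.83
position: [0.523, -0.03, 0.1259]
tool_rot: [-2.048, -2.382, 0.0]
ft_force: [-0.6, -1.0, -1.3]
grip_width: 0.268
grip_force: 35.0
```

```bash
python3 t.py s6; python3 g.py 610 -7.2 125 98.62; python3 - <<'E'
import cv2
a=cv2.imread('pics/s6.png')[140:225,260:380]; cv2.imwrite('pics/c6.png',cv2.resize(a,None,fx=5,fy=5,interpolation=cv2.INTER_CUBIC))
E
```

```text
[523.  -30.  125.9] 98.62128813454892 [-0.61890238 -1.02057492 -1.30804098]
green [299 182   4   5  10] [504.8  96.2  67.9] low 49.0
9.8833 [523.  -29.9 125.9] yaw 98.63 move [ 9.4 89.4  0.9] spin 0.01 F [-0.7  0.9 -1.9] grip 0.2615602404644955 34.95199263095856
```

View pics/c6.png

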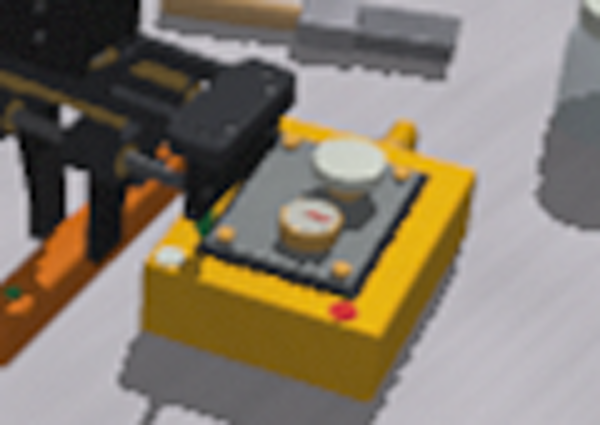

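The tip at (205,228) sits over the corner beside the white dot, perhaps 3–5 mm short of it. I'll go 3 mm further, dwell, then start the side run.

Request:
arm_command(
  motion=[
    [0,-1.5,0.2,0,0],
    [0,-3,0.3,0,0],
    [0,-3,0.3,0,0],
    [0,-3,0.3,0,0],
    [0,-2.8,2.5,0,0],
  ],
)

```text
time: 10.3
position: [0.5257, -0.0327, 0.1259]
tool_rot: [-2.049, -2.382, 0.001]
ft_force: [-0.5, -0.3, -1.2]
grip_width: 0.264
grip_force: 35.0
```

Request:
arm_command(
  motion=[
    [0,0.4,3,0,0],
    [0,0.7,6,0,0],
    [0,1.1,9,0,0],
    [0,1.5,12,0,0],
    [0,1.8,15,0,0],
  ],
)

```text
time: 10.72
position: [0.5409, -0.0283, 0.1259]
tool_rot: [-2.048, -2.382, -0.0]
ft_force: [0.4, 0.1, -2.1]
grip_width: 0.265
grip_force: 35.0
```

Request:
arm_command(
  motion=[
    [0,0.4,3,0,0],
    [0,0.7,6,0,0],
    [0,1.1,9,0,0],
    [0,1.5,12,0,0],
    [0,1.8,15,0,0],
  ],
)

```text
time: 11.13
position: [0.5553, -0.0244, 0.1259]
tool_rot: [-2.048, -2.382, 0.0]
ft_force: [-0.2, 0.2, -1.7]
grip_width: 0.263
grip_force: 35.0
```

Request:
arm_command(
  motion=[
    [0,0.4,3,0,0],
    [0,0.7,6,0,0],
    [0,1.1,9,0,0],
    [0,1.5,12,0,0],
    [0,1.8,15,0,0],
  ],
)

```text
time: 11.55
position: [0.5699, -0.0203, 0.1259]
tool_rot: [-2.048, -2.382, 0.0]
ft_force: [-1.2, 0.3, -1.5]
grip_width: 0.261
grip_force: 35.0
```

```bash
python3 t.py s7; python3 g.py 610 -10 125 98.62
```

```text
[569.9 -20.3 125.9] 98.61701107385034 [-1.18005973  0.3383355  -1.48019539]
green [315 188   3   5   9] [550.1 103.   66.4] low 55.5
11.6 [570.4 -20.1 126. ] yaw 98.63 move [ 4.1 40.6  1. ] spin 0.01 F [ 1.   0.5 -1.1] grip 0.2647251531568756 34.95200157165527
```

Request:
arm_command(
  motion=[
    [0,0.4,3,0,0],
    [0,0.7,6,0,0],
    [0,1.1,9,0,0],
    [0,1.5,12,0,0],
    [0,1.8,15,0,0],
  ],
)

```text
time: 12.02
position: [0.5845, -0.0163, 0.1259]
tool_rot: [2.048, 2.382, -0.0]
ft_force: [0.7, 0.0, -1.5]
grip_width: 0.266
grip_force: 35.0
```

Request:
arm_command(
  motion=[
    [0,0.4,3,0,0],
    [0,0.7,6,0,0],
    [0,1.1,9,0,0],
    [0,1.5,12,0,0],
    [0,1.8,15,0,0],
  ],
)

```text
time: 12.43
position: [0.599, -0.0123, 0.1259]
tool_rot: [2.048, 2.382, -0.0]
ft_force: [-0.7, 0.2, -1.7]
grip_width: 0.265
grip_force: 35.0
```

Request:
arm_command(
  motion=[
    [0,0.4,3,0,0],
    [0,0.7,6,0,0],
    [0,1.1,9,0,0],
    [0,1.3,10.5,0,0],
    [0,1.3,10.5,0,0],
  ],
)

```text
time: 12.85
position: [0.6092, -0.0093, 0.1259]
tool_rot: [-2.048, -2.382, -0.0]
ft_force: [-0.2, 0.2, -1.1]
grip_width: 0.264
grip_force: 35.0
```

Request:
arm_command(
  motion=[
    [0,0,0,0,0],
    [0,0,0,0,0],
    [0,0,0,0,0],
  ],
)

```text
time: 13.1
position: [0.6088, -0.0097, 0.1259]
tool_rot: [2.048, 2.382, -0.0]
ft_force: [0.2, -0.3, -2.1]
grip_width: 0.268
grip_force: 35.0
```

```bash
python3 t.py s8; python3 g.py 610 -10 125 98.62; python3 - <<'E'
import cv2
a=cv2.imread('pics/s8.png')[140:225,260:380]; cv2.imwrite('pics/c8.png',cv2.resize(a,None,fx=5,fy=5,interpolation=cv2.INTER_CUBIC))
E
```

```text
[608.8  -9.7 125.9] 98.6110079101033 [ 0.22370747 -0.25606648 -2.07798076]
green [329 192   4   6  17] [589.2 115.1  67.4] low 51.2
13.15 [608.8  -9.6 125.9] yaw 98.61 move [-0.5  1.1  0.9] spin -0.01 F [-0.6  0.2 -1.4] grip 0.26171760060665444 34.95177090167999
```

View pics/c8.png

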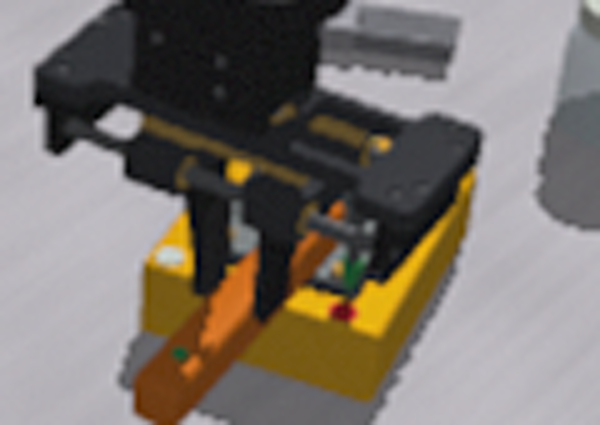

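The tip at (350,283) is right at the seam's end corner (355,292), beside the red dot. I'll nudge 1 mm, dwell, lift and return.

Request:
arm_command(
  motion=[
    [0,0,1,0,0],
    [0,0,1,0,0],
    [0,0,1,-5,0],
    [0,0,1,-20,0],
    [0,0,1,-44,0],
  ],
)

```text
time: 13.57
position: [0.6081, -0.0095, 0.1683]
tool_rot: [-2.046, -2.379, 0.005]
ft_force: [0.1, 0.2, -2.4]
grip_width: 0.263
grip_force: 35.0
```

```bash
python3 g.py 492.2 -296.2 169 98.62
```

```text
13.5667 [608.1  -9.5 168.3] yaw 98.63 move [-266.  -157.6   -0.3] spin 0.01 F [ 0.1  0.2 -2.4] grip 0.2629149959604136 34.95208561420441
```

Request:
arm_command(
  motion=[
    [0,-10,-6,0,0],
    [0,-35,-20,0,0],
    [0,-65,-38,0,0],
    [0,-95,-56,0,0],
    [0,-125,-74,0,0],
  ],
)

```text
time: 13.98
position: [0.5544, -0.1458, 0.1698]
tool_rot: [2.048, 2.382, -0.001]
ft_force: [0.7, -0.4, -1.5]
grip_width: 0.266
grip_force: 35.0
```

Request:
arm_command(
  motion=[
    [0,-30,-18,0,0],
    [0,-60,-36,0,0],
    [0,-90,-53,0,0],
    [0,-115,-68,0,0],
    [0,-130,-78,0,0],
  ],
)

```text
time: 14.4
position: [0.495, -0.2893, 0.1696]
tool_rot: [2.054, 2.376, -0.004]
ft_force: [-0.1, -0.4, -1.7]
grip_width: 0.261
grip_force: 35.0
```

```bash
python3 g.py 492.2 -296.2 169 98.62
```

```text
14.4 [ 495.  -289.3  169.6] yaw 98.32 move [-6.4 -3.8  0.6] spin -0.3 F [-0.1 -0.4 -1.7] grip 0.2607422370402166 34.95213568210602
```

Request:
arm_command(
  motion=[
    [0,-5,-3,0,0],
    [0,-10,-5,0,0],
    [0,-10,-5,0,0],
    [0,-10,-5,0,0],
    [0,-10,-5,0,0],
  ],
)

```text
time: 14.82
position: [0.4954, -0.2929, 0.17]
tool_rot: [-2.045, -2.385, -0.001]
ft_force: [0.2, 0.7, -1.9]
grip_width: 0.264
grip_force: 35.0
```

```bash
python3 g.py 492.2 -296.2 89 98.62
```

```text
14.8167 [ 495.4 -292.9  170. ] yaw 98.79 move [-2.8 -3.8 81. ] spin 0.17 F [ 0.2  0.7 -1.9] grip 0.2639943912827719 34.952046275138855
```

Request:
arm_command(
  motion=[
    [0,-2,-2,0,0],
    [0,-3,-4,0,0],
    [0,-3,-4,0,0],
    [0,-3,-4,0,0],
    [0,-3,-4,0,0],
  ],
)

```text
time: 15.23
position: [0.4909, -0.2984, 0.17]
tool_rot: [2.048, 2.382, -0.0]
ft_force: [0.0, -0.0, -2.1]
grip_width: 0.264
grip_force: 35.0
```

```bash
python3 g.py 492.2 -296.2 89 98.62
```

```text
15.2333 [ 490.9 -298.4  170. ] yaw 98.62 move [ 1.9  1.6 81. ] spin 0.0 F [ 0.  -0.  -2.1] grip 0.26439003485268825 34.95181918144226
```

Descend fast at first, then slowly.

Request:
arm_command(
  motion=[
    [0,2,1.5,10,0],
    [0,2,1.5,22,0],
    [0,2,1.5,36,0],
    [0,2,1.5,48,0],
    [0,2,1.5,55,0],
  ],
)

```text
time: 15.65
position: [0.4908, -0.2954, 0.1121]
tool_rot: [-2.046, -2.38, 0.001]
ft_force: [-1.0, 0.4, -2.3]
grip_width: 0.264
grip_force: 35.0
```

Request:
arm_command(
  motion=[
    [0,0,0,0,0],
    [0,0,0,3,0],
    [0,0,0,6,0],
    [0,0,0,9,0],
    [0,0,0,12,0],
  ],
)

```text
time: 16.07
position: [0.4925, -0.2965, 0.1032]
tool_rot: [2.048, 2.381, 0.0]
ft_force: [-0.6, 0.6, -1.8]
grip_width: 0.261
grip_force: 35.0
```

```bash
python3 g.py 492.2 -296.2 89 98.62
```

```text
16.0667 [ 492.5 -296.5  103.2] yaw 98.62 move [ 0.3 -0.2 14.2] spin -0.0 F [-0.6  0.6 -1.8] grip 0.2609665695771051 34.951783418655396
```

Request:
arm_command(
  motion=[
    [0,0,0,3,0],
    [0,0,0,6,0],
    [0,0,0,9,0],
    [0,0,0,11,0],
    [0,0,0,12,0],
  ],
)

```text
time: 16.48
position: [0.4919, -0.2962, 0.0905]
tool_rot: [-2.048, -2.382, 0.0]
ft_force: [-0.6, -0.6, -2.1]
grip_width: 0.267
grip_force: 35.0
```

Request:
arm_command(
  motion=[
    [0,0,0,0.5,0],
    [0,0,0,1,0],
    [0,0,0,1,0],
    [0,0,0,1,0],
  ],
)

```text
time: 16.82
position: [0.4922, -0.2963, 0.0901]
tool_rot: [2.048, 2.382, -0.0]
ft_force: [0.9, -0.2, -2.2]
grip_width: 0.262
grip_force: 35.0
```

```bash
python3 g.py 492.2 -296.2 89 98.62
```

```text
16.8167 [ 492.2 -296.3   90.1] yaw 98.62 move [0.1 0.1 1.1] spin -0.0 F [ 0.9 -0.2 -2.2] grip 0.26198969494657204 34.95186924934387
```

Request:
arm_command(
  motion=[
    [0,0,0,0.5,0],
    [0,0,0,1,0],
    [0,0,0,1.4,0],
    [0,0,0,1.4,0],
    [0,0,0,1.4,0],
  ],
  newtons=10,
)

```text
time: 17.23
position: [0.4923, -0.2964, 0.0889]
tool_rot: [2.048, 2.382, -0.0]
ft_force: [-0.6, -0.0, 2.1]
grip_width: 0.273
grip_force: 10.0
```

```bash
python3 g.py 492.2 -296.2 89 98.62
```

```text
17.2333 [ 492.3 -296.4   88.9] yaw 98.62 move [ 0.2 -0.  -0.1] spin -0.0 F [-0.6 -0.   2.1] grip 0.2727670091070714 9.959481060504913
```

Force turned to +2.1 N, so the sniffer is seated. I'll open symmetrically, wait, and rise.

Request:
arm_command(
  motion=[
    [30,0,0,0,0],
    [40,0,0,0,0],
    [55,0,0,0,0],
    [70,0,0,0,0],
    [87,0,0,0,0],
  ],
)

```text
time: 17.65
position: [0.4921, -0.2963, 0.0885]
tool_rot: [2.048, 2.382, -0.0]
ft_force: [0.4, -0.3, 0.3]
grip_width: 0.562
grip_force: 0.0
```

Request:
arm_command(
  motion=[
    [87,0,0,0,0],
    [87,0,0,0,0],
    [87,0,0,0,0],
    [87,0,0,0,0],
    [87,0,0,0,0],
  ],
)

```text
time: 18.07
position: [0.4921, -0.2963, 0.0885]
tool_rot: [2.048, 2.382, -0.0]
ft_force: [-0.1, -0.1, 0.1]
grip_width: 0.939
grip_force: 0.0
```

Request:
arm_command(
  motion=[
    [87,0,0,-8,0],
    [87,0,0,-25,0],
    [87,0,0,-50,0],
    [87,0,0,-80,0],
    [87,0,0,-110,0],
  ],
)

```text
time: 18.48
position: [0.4918, -0.2959, 0.2]
tool_rot: [-2.048, -2.382, 0.0]
ft_force: [0.3, -0.1, 0.1]
grip_width: 0.997
grip_force: 0.0
```

Request:
arm_command(
  motion=[
    [87,0,0,-15,0],
    [87,0,0,-20,0],
    [87,0,0,-20,0],
    [87,0,0,-20,0],
  ],
)

```text
time: 18.82
position: [0.4916, -0.2961, 0.2178]
tool_rot: [-2.048, -2.381, 0.001]
ft_force: [-0.6, 0.4, -0.1]
grip_width: 0.998
grip_force: 0.0
```

```bash
python3 - <<'E'
from h import *
snap('scene','s9')
for n in('scene0','s9'):
    z=np.load(f'pics/{n}.npz');P=pts(z);hsv=cv2.cvtColor(z['im'],cv2.COLOR_RGB2HSV);H,S,V=[hsv[...,i].astype(int) for i in range(3)]
    m=(H>5)&(H<17)&(S>180)&(V>90)&(P[...,2]>.1)&(P[...,2]<.125)&(P[...,0]<.65)&(abs(P[...,1])<.5)
    print(n,cv2.minAreaRect(P[m][:,:2].astype(np.float32)*1000),np.median(P[m][:,2]))
    g=(H>40)&(H<90)&(S>100)&(abs(P[...,0]-.475)<.03)&(abs(P[...,1]+.171)<.03); print(g.sum(),np.median(P[g],0))
E
```

```text
scene0 ((492.8554382324219, -293.6917419433594), (23.37761878967285, 168.16177368164062), 9.204583168029785) 0.10483526097140827
14 [ 0.4743336  -0.17178817  0.03437276]
s9 ((492.4623718261719, -294.43682861328125), (24.730714797973633, 167.0020294189453), 10.029725074768066) 0.10474155952336461
15 [ 0.47432828 -0.17025116  0.03477398]
```

View pics/s9.png

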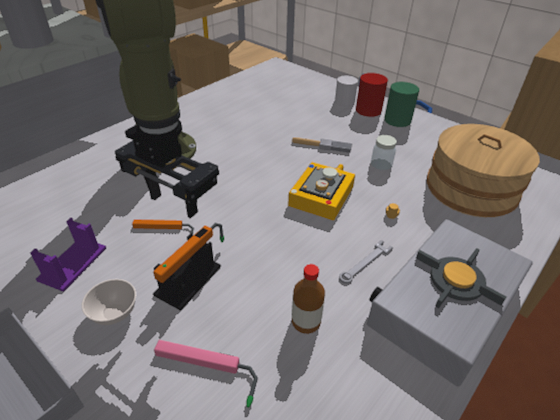

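The sniffer lies in the cradle at (185,255), within 1 mm of where it was at the start. The gripper is clear and the bystanders have not moved.

```bash
python3 -c "from bench import close_job; print(close_job())"
```

```text
the job is handed in; nothing more can be done
None
```

The sniffer's tip was guided along the whole seam from the blue dot to the red dot, the sniffer was laid back within 1 mm of its starting place with nothing else visibly moved, and the job was handed in at about 19 s of the 64 s allowed; no verdict was returned.

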